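# Hold a battery pack just above its lower case, studs over the bosses

## Task

Lift the battery pack out of its assembly stand, carry it clear over the load unit and the cell rack without knocking it on them, and bring it level over the lower case, with its header end at the case's notched end and its four studs lined up with the holes of the four bosses. Stop with the stud tips about a centimetre above the bosses and keep holding it there, still, so that I can plug in the lead underneath: the pack must not touch the case at any time, and the job finishes with the pack in the gripper, not put down and not let go. Leave everything else on the bench where it is.

Things in the scene. Friction and masses are not known exactly. Their poses are not given: they have to be found in the camera images.
- pack: Battery pack, 0.47 kg +-15 %: 2 x 4 upright green cells between grey end plates, each 90 (pack x) x 48 (pack y) x 12 mm, lower at z 0-12, upper at z 59-71 mm; the cells stay 4 mm inside the plates' long sides. Grip it across the 48 mm of the upper plate, mid-length. A white header on top at x = -30 mm, up to z = 85, marks its -x end. Origin: centre of the lower plate's underside, z up. Starts in the stand.
- stud_front_left (a point): Tip (lowest point) of the pack's stud at pack x = -40, y = +19, z = -12 mm. The pack has four such steel studs, 4 mm in diameter, sticking out 12 mm below the lower plate at x = +-40, y = +-19 mm.
- stud_rear_right (a point): Tip of the pack's stud at pack x = +40, y = -19, z = -12 mm (diagonally opposite).
- stand: Assembly stand: light grey block 110 x 66 x 30 mm, fixed to the bench, with four 7 mm holes, 18 mm deep, that hold the pack's studs; the pack's lower plate rests on its top. Lift the pack straight up at least 12 mm to clear it. Origin: centre of the underside; x along the 110 mm.
- case: Lower case: mid-grey open tray, 124 (its x) x 76 mm (its y), fixed, walls 14 mm high, with a 32 mm wide notch in its -x end wall and a white plug lying inside at that end. Four round bosses, 12 mm in diameter, tops at z = 20 mm, each with a 6.6 mm hole, at x = +-40, y = +-19 mm. The pack belongs over it with its x and y along the case's own. Origin: centre of the underside, z up.
- hole_front_left (a point): Mouth of the hole, on top of the case's boss at case x = -40, y = +19, z = 20 mm; the stud of the same name belongs above it.
- hole_rear_right (a point): Mouth of the hole, on top of the case's boss at case x = +40, y = -19, z = 20 mm.
- load: Electronic load unit between stand and case: black base, finned aluminium heat sink and a fan on top, 100 x 104 mm, 94 mm high, two binding posts sticking out 16 mm from its -x side; fixed. Obstacle. Origin: centre of the underside.
- rack: Black rack, 70 x 94 mm, holding ten spare green cells upright, 73 mm high; fixed. Obstacle. Origin: centre of the underside.
- tape: Roll of amber tape lying flat, 54 mm in diameter, 19 mm high, near one end of the stand; leave alone. Origin: centre of the underside.
- spare_cell: Single green cell standing upright, 18 mm in diameter, 65 mm high, near the other end of the stand; leave alone. Origin: centre of its foot.
- nut_tray: Small black tray of steel nuts, 58 x 44 x 18 mm, near the notched end of the case; leave alone. Origin: centre of the underside.
- screwdriver: Black-handled screwdriver, 145 mm long, lying crosswise beyond the other end of the case; leave alone. Origin: on its axis line, at the bench.
- meter: Handheld multimeter lying flat, 170 x 82 x 46 mm; leave alone. Origin: centre of the underside.
- pliers: Small pliers with black grips lying flat, about 140 mm long; leave alone. Origin: below the pivot, at the bench.
- end_plate: Spare grey end plate lying flat, 90 x 48 x 10 mm; leave alone. Origin: centre of the underside.
Not all that is in view belongs to the job. Leave any pink, red or yellow look-alike of the load alone.

How it is judged:
On the way:
1. the pack crosses the middle of the bench with its stud tips above the height of the cell rack (world y of pack between -0.06 and 0.06 m and height (world z) of each of stud_front_left, stud_rear_right above 0.074 m and contact force between pack and the fingers above 1 N), for 0.05 s.
At the end, for the whole second after the job is handed in: The fingers hold the pack upright (within 4 degrees) and still above the case, right way round: each stud tip within 5 mm sideways of the axis of its own boss hole and 3 to 20 mm above the boss's top. The pack touches nothing but the gripper, and every bystander is within 20 mm of its start (horizontal distance between stud_front_left and hole_front_left below 0.005 m and horizontal distance between stud_rear_right and hole_rear_right below 0.005 m and z of stud_front_left in the frame of hole_front_left between 0.003 and 0.02 m and z of stud_rear_right in the frame of hole_rear_right between 0.003 and 0.02 m and angle between pack's own z axis and vertical below 0.07 rad and linear speed of pack below 0.015 m/s and angular speed of pack below 0.1 rad/s and contact force between pack and the fingers above 1 N and contact force between pack and case below 0.05 N and contact force between pack and stand below 0.05 N and contact force between pack and load below 0.05 N and contact force between pack and rack below 0.05 N and contact force between pack and tape below 0.05 N and contact force between pack and spare_cell below 0.05 N and contact force between pack and nut_tray below 0.05 N and contact force between pack and screwdriver below 0.05 N and contact force between pack and meter below 0.05 N and contact force between pack and pliers below 0.05 N and contact force between pack and end_plate below 0.05 N and distance of each of tape, spare_cell, nut_tray, screwdriver, meter, pliers, end_plate from where it was at the start of the episode below 0.02 m); the arm keeps its last pose, push and grip.
It fails at once if the pack touches the case (contact force between pack and case above 0.5 N).
It fails at once if the pack knocks against the load unit or the cell rack (contact force between pack and load above 1 N or contact force between pack and rack above 1 N).
It fails at once if a bystander is moved more than 20 mm (distance of any of tape, spare_cell, nut_tray, screwdriver, meter, pliers, end_plate from where it was at the start of the episode above 0.02 m).
It also fails if it takes over 42 s, if anything falls off the work surface, if the arm or the gripper's body presses on something with over 40 N, if the wrist force passes 120 N, or if a joint passes its speed limit or range.

## Robot

A 6-joint arm with a two-finger parallel gripper is mounted at the origin on the work surface. World frame = base frame: x ahead of the robot, y to its left, z up, the work surface at z = 0. Lengths are in m, angles in rad, forces in N, time in s.
With the tool pointing down it reaches from about 0.375 to 0.825 m from the base axis. Payload 5.5 kg.
Tool frame: the origin (TCP) lies at the centre of the arm's flange, where the gripper is bolted on; the fingertips stand 173 mm ahead of it and the grasp point (between the pads) lies 155 mm ahead of it; z points along the fingers, y is the direction in which the jaws open and shut (so a half turn about z gives the same grasp; the last joint's range is limited). The gripper opens to 85 mm and grips with 20 to 120 N. Pads are 22 mm wide; open, the fingers measure 114 mm over their backs; the gripper's body (76 mm by 85 mm) begins 54 mm behind the grasp point. The pads swing forward as they close: fully open they stand 13 mm farther back than shut.
Start: joints at [-1.322, 0.314, -0.047, 1.21, 0, 1.571], TCP at [0.148, -0.582, 0.405] pointing down, gripper open.
Joint ranges: [-2.67, 2.67], [-0.69, 1.73], [-1.03, 1.25], [-2.08, 2.16], [-1.42, 1.45], [-3.14, 3.14]. Speed limits (rad/s): [2.39, 2.39, 3.01, 3.14, 3.14, 3.14].

## Interface

Orientations are given as a unit quaternion [w, x, y, z].
In Python, from station import r gives the robot as it stands. The module is installed in compiled form; this text tells all that it offers.
- The arm moves only by the tool move_arm, never from a script. Its argument "rows" is a list of rows, each a list of 5 numbers: the shift along the tool's x, y, z in cm, then the turn about the tool's z in degrees, then the finger opening in cm, from 0 to 8.54. A call has 1 to 8 rows; each row shifts and turns the commanded pose from where the row before left it, along the tool's axes as they then stand; what a row does not reach is not made up. A row lasts 1/8 s, in which the tool goes at most 62.5 mm and 10.7 degrees, less where a joint would pass 70% of its speed; a pose out of reach is approached as far as the arm can. A call with a gripper value outside its range is refused whole. The fingers move at their own pace and stop on an object; "squeeze" is the grip in N (left out, the last holds). Time passes only in rows, so rows that do not move let the fingers close. It gives the time, the measured TCP pose, the force and the opening at its end, in the units of the state.
- r.observe(): the state, without advancing time (a new reading comes with each control period).
- r.read_camera(name): name is "side" or "top" or "wrist"; returns a dict with "img" (480x640x3 uint8, red, green, blue), "fx", "fy", "cx", "cy" (pixels), "T" (4x4, takes a point from camera to world coordinates). Camera axes: x right, y up, looking along -z (the intrinsics and any distortion apply to the point x, -y, -z); pixel columns grow to the right and rows downward; lengths in m; the calibration is good to about 2 mm. A picture is of the moment at which its call begins. There is no depth.
- r.job_done(): hands the job in, once; it reports no verdict.
The state is a dict: "time_s": time; "qpos": joint angles; "joint_velocities": joint speeds; "joint_torque": joint torques, N m; "tcp_pos": TCP position; "tcp_rot": TCP orientation; "wrist_force": force on the tool from outside, world axes, zero at the start; "wrist_torque": the same for the moment, N m; "opening": finger opening in m.
Only numpy, scipy, OpenCV 4.12 (cv2) and the standard library are available. Lean on these libraries where they do the work, as an engineer would, in place of code of your own. Each camera call takes 0.05 s, during which the arm holds its last target. There are 200 camera calls.

## Working session

There is one attempt and no reset: what is moved stays moved. The work goes in short steps, Python scripts to look and compute and a tool call to move; the robot and the scene stay as the last step left them, time stands still between calls to the robot, and variables do not carry over. Pictures are saved under pics/ and viewed, about 8 in all and at most 12, crops included, and the job is handed in when it is done.

Besides the shell and the picture viewer there is one more tool, called in YAML: its name, and indented under it one key for each argument. move_arm: Moves the arm, as the interface text tells. Its arguments: {"type":"object","properties":{"rows":{"type":"array","items":{"type":"array","items":{"type":"number"}}},"squeeze":{"type":"number"}},"required":["rows"]}

```bash
mkdir -p pics; cat > h.py <<'E'
import numpy as np, cv2
from station import r
def cam(n,fn=None):
    c=r.read_camera(n)
    np.savez('cam_'+n,**{k:c[k] for k in c})
    if fn: cv2.imwrite('pics/'+fn,c['img'][:,:,::-1])
    return c
def load(n): return dict(np.load('cam_'+n+'.npz',allow_pickle=True))
def px2w(c,u,v,z):
    d=np.array([(u-c['cx'])/c['fx'],-(v-c['cy'])/c['fy'],-1.]); T=c['T']
    d=T[:3,:3]@d; o=T[:3,3]; return o+d*(z-o[2])/d[2]
def w2px(c,p):
    q=np.linalg.inv(c['T'])@np.append(p,1); return np.array([c['cx']-c['fx']*q[0]/q[2], c['cy']+c['fy']*q[1]/q[2]])
E
python3 - <<'E'
from h import *
for n in('top','side'):
    c=cam(n,n+'0.png'); print(n,[k for k in c if k!='img'],c['fx'],c['cx'],c['cy'],c['T'].round(3).tolist())
print(r.observe())
E
```

```text
top ['fx', 'fy', 'cx', 'cy', 'T'] 570.6721958684345 318.80613676206815 238.6306927691039 [[-0.013, 0.996, -0.091, 0.354], [-1.0, -0.015, -0.02, -0.016], [-0.021, 0.091, 0.996, 1.368], [0.0, 0.0, 0.0, 1.0]]
side ['fx', 'fy', 'cx', 'cy', 'T'] 551.1687998959328 327.8740492725322 238.37019644179608 [[0.758, 0.408, -0.509, -0.316], [-0.652, 0.493, -0.576, -0.903], [0.016, 0.768, 0.64, 1.044], [0.0, 0.0, 0.0, 1.0]]
{'time_s': 0.1, 'qpos': array([-1.32200864e+00,  3.14154680e-01, -4.79651605e-02,  1.21019993e+00,
       -1.20074584e-05,  1.57079501e+00]), 'joint_velocities': array([-6.68783343e-04,  1.26755007e-03,  2.29070572e-03,  6.34985707e-04,
        2.03100403e-03, -6.91322410e-05]), 'joint_torque': array([ 7.26565740e-04, -5.40767384e+01,  3.40540552e+01,  1.11443113e-02,
        1.75756992e-05,  5.26333878e-06]), 'tcp_pos': array([ 0.14767434, -0.58128607,  0.40392706]), 'tcp_rot': array([-7.55088910e-04,  9.92272687e-01,  1.24073907e-01, -1.00465880e-04]), 'wrist_force': array([0.65886291, 0.10474607, 0.39611924]), 'wrist_torque': array([-0.01147852,  0.01037786, -0.06906468]), 'opening': 0.08526889247178651}
```

View pics/top0.png

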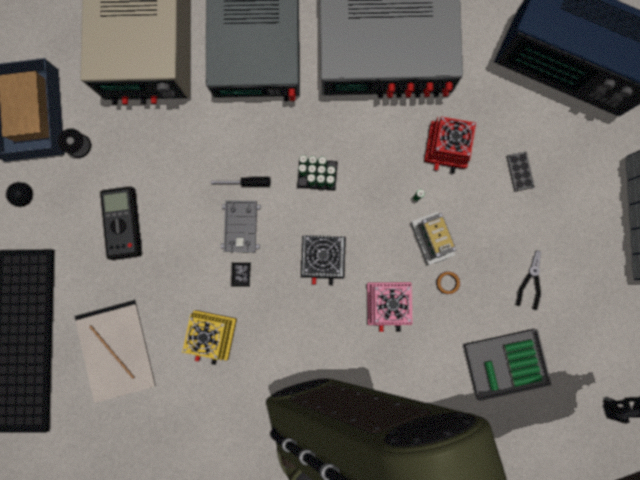

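View pics/side0.png

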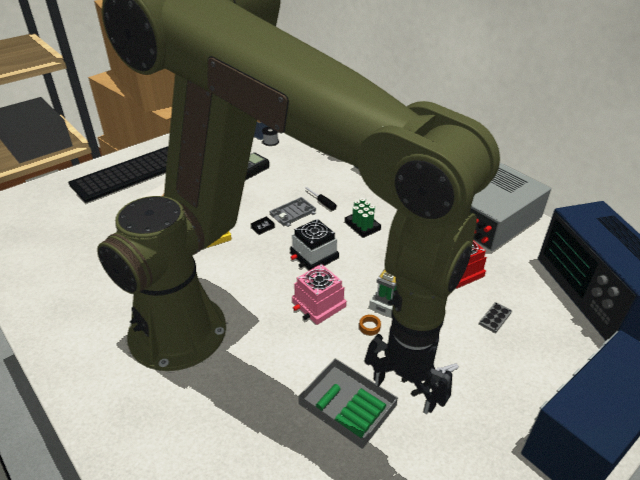

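The top view shows the pack in its stand at about (433,238), the case at (240,226) with its notch toward the bottom of the image, and the load at (323,257). The rack is at (318,173), the tape at (447,283) and the spare cell at (418,196). Possible mix-ups for the pack are the cell tray (507,365), the rack (318,173) and the end plate (520,171). Only (433,238) is a yellow-topped pack sitting in a light grey stand. I'll check that in a close crop.

```bash
python3 - <<'E'
from h import *
i=load('top')['img'][:,:,::-1]
a=cv2.resize(i[195:275,395:475],(480,480),interpolation=cv2.INTER_CUBIC)
b=cv2.resize(i[190:290,215:268],(312,588),interpolation=cv2.INTER_CUBIC)
o=np.zeros((588,792,3),np.uint8);o[:480,:480]=a;o[:,480:]=b
cv2.imwrite('pics/crop1.png',o)
c=load('top')
for n,u,v,z in(('pack',437,235,.1),('case',240,226,.014),('load',323,257,.094),('rack',318,173,.07)):print(n,px2w(c,u,v,z).round(3))
E
```

```text
pack [ 0.474 -0.254  0.1  ]
case [0.511 0.199 0.014]
load [0.429 0.    0.094]
rack [0.625 0.009 0.07 ]
```

View pics/crop1.png

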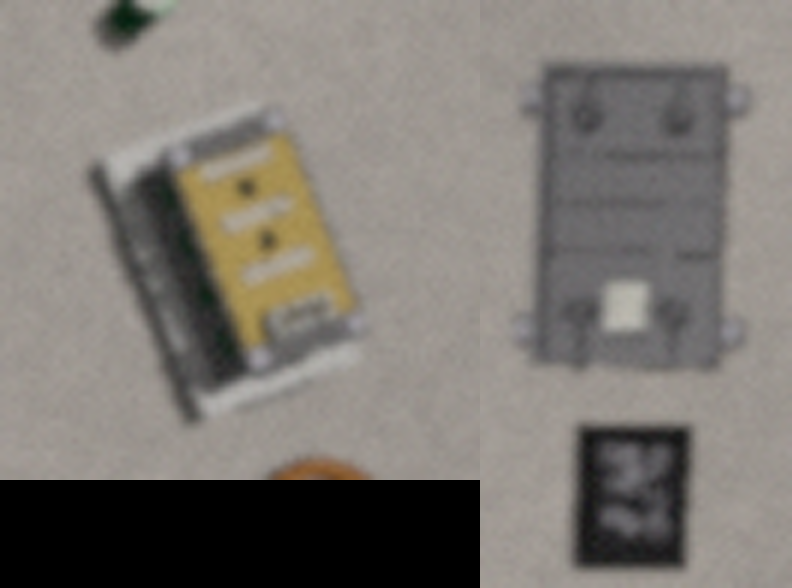

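```bash
cat >> h.py <<'E'
def fit(P,m):  # pack/case pose from 4 world pts vs model pts
    P=np.array(P)[:,:2]; M=np.array(m,float); Pc=P-P.mean(0); Mc=M-M.mean(0)
    z=np.sum((Pc[:,0]+1j*Pc[:,1])*(Mc[:,0]-1j*Mc[:,1])); a=np.angle(z); s=abs(z)/np.sum(Mc**2)
    R=np.array([[np.cos(a),-np.sin(a)],[np.sin(a),np.cos(a)]])
    return P.mean(0)-R@M.mean(0), np.degrees(a), s
M4=[(.04,.019),(.04,-.019),(-.04,-.019),(-.04,.019)]
def tcp():
    s=r.observe(); w,x,y,z=s['tcp_rot']
    from scipy.spatial.transform import Rotation as Ro
    return s, Ro.from_quat([x,y,z,w]).as_matrix()
E
python3 - <<'E'
from h import *
c=load('top')
pk=[(178,157),(273,118),(357,322),(258,357)]
cs=[(587,117),(680,118),(675,313),(583,313)]
print('pack',fit([px2w(c,395+(x-.0)/6-.4,195+y/6-.4,.103) for x,y in pk],M4))
print('case',fit([px2w(c,215+(x-480)/5.887-.4,190+y/5.88-.4,.02) for x,y in cs],M4))
s,R=tcp();print(s['tcp_pos'],R.round(3))
E
```

```text
pack (array([ 0.47519117, -0.25791713]), np.float64(20.171810936318803), np.float64(1.0064367521357998))
case (array([0.5098404 , 0.19727285]), np.float64(-1.3235822710977), np.float64(0.9954690137357348))
[ 0.14767434 -0.58128607  0.40392706] [[ 0.969  0.246 -0.   ]
 [ 0.246 -0.969  0.001]
 [-0.    -0.002 -1.   ]]
```

move_arm:
  rows:
    - [4.96,-2.9,0.5,0,8.5]
    - [4.96,-2.9,0.5,0,8.5]
    - [4.96,-2.9,0.5,0,8.5]
    - [4.96,-2.9,0.5,0,8.5]
    - [4.96,-2.9,0.5,0,8.5]
    - [4.96,-2.9,0.5,0,8.5]
    - [4.96,-2.9,0.5,0,8.5]
    - [4.96,-2.9,0.5,0,8.5]

```text
time_s: 1.1
tcp_pos: [0.4762, -0.2574, 0.3643]
tcp_rot: [-0.0, 0.992, 0.124, -0.0]
wrist_force: [1.3, -1.0, -0.0]
opening: 0.085
```

move_arm:
  rows:
    - [0,0,0,-6,8.5]
    - [0,0,0,0,8.5]
    - [0,0,0,0,8.5]

```text
time_s: 1.48
tcp_pos: [0.4748, -0.2593, 0.3645]
tcp_rot: [-0.0, 0.985, 0.175, -0.0]
wrist_force: [0.9, -0.8, 0.3]
opening: 0.0848
```

```bash
python3 - <<'E'
from h import *
c=cam('wrist','w1.png')
s,R=tcp();print(s['time_s'],s['tcp_pos'],R.round(3), c['T'].round(3),s['wrist_force'])
for z in (.101,.115):print(w2px(c,[.475,-.258,z]))
E
```

```text
1.525 [ 0.47472839 -0.25946197  0.36467014] [[ 0.939  0.344 -0.   ]
 [ 0.344 -0.939  0.   ]
 [-0.    -0.    -1.   ]] [[ 0.346  0.902  0.259  0.539]
 [-0.938  0.332  0.095 -0.235]
 [-0.    -0.276  0.961  0.334]
 [ 0.     0.     0.     1.   ]] [ 0.59713992 -0.13609743  0.27331824]
[315.66166367 240.66631163]
[315.63115976 246.78633177]
```

View pics/w1.png

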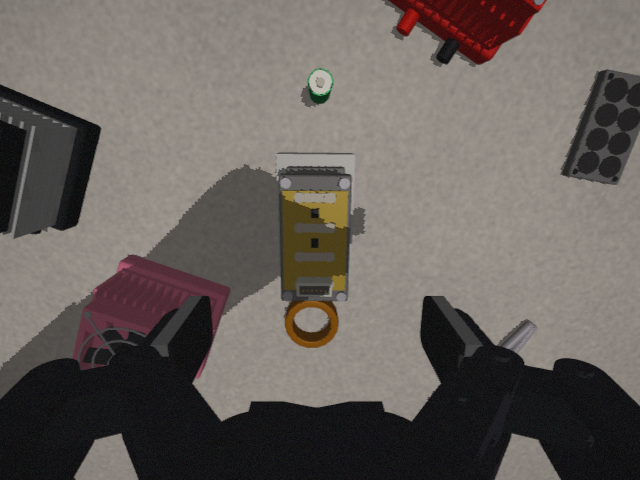

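The wrist view confirms the pack: amber top, header at (314,289), and corner caps at (286,184), (344,184), (341,297) and (288,297).

```bash
python3 - <<'E'
from h import *
c=load('wrist'); s,R=tcp()
for pts,z,m in (([(286,184),(344,184),(341,297),(288,297)],.103,M4),([(280,175.5),(351,175.5),(348,300),(282,300)],.101,[(.045,.024),(.045,-.024),(-.045,-.024),(-.045,.024)])):
    p,a,sc=fit([px2w(c,*q,z) for q in pts],m); d=R.T@np.append(p-s['tcp_pos'][:2],0)
    print(p,a,sc,'tool shift',d, 'tool yaw',np.degrees(np.arctan2(R[1,0],R[0,0])))
E
```

```text
[ 0.47372706 -0.25780286] 19.9670142287621 0.9981174490105198 tool shift [-3.69774282e-04 -1.90225816e-03  2.54566765e-07] tool yaw 20.11221976196007
[ 0.47475312 -0.25778123] 20.012948136729907 0.9816885535130456 tool shift [ 6.01161995e-04 -1.56974859e-03  7.81836932e-08] tool yaw 20.11221976196007
```

move_arm:
  rows:
    - [0,-0.17,2.5,0,8.5]
    - [0,0,3,0,8.5]
    - [0,0,3,0,8.5]
    - [0,0,2.5,0,8.5]
    - [0,0,1.1,0,8.5]
    - [0,0,0,0,8.5]
    - [0,0,0,0,4]
    - [0,0,0,0,4]
  squeeze: 60

```text
time_s: 2.52
tcp_pos: [0.4751, -0.2577, 0.2448]
tcp_rot: [0.001, 0.984, 0.176, 0.001]
wrist_force: [0.5, -0.6, 0.6]
opening: 0.0512
```

move_arm:
  rows:
    - [0,0,0,0,4]
    - [0,0,0,0,4]
    - [0,0,0,0,4]
    - [0,0,0,0,4]
    - [0,0,0,0,4]

```text
time_s: 3.15
tcp_pos: [0.4752, -0.2576, 0.245]
tcp_rot: [0.001, 0.984, 0.176, 0.001]
wrist_force: [-2.3, 0.4, 5.8]
opening: 0.047
```

move_arm:
  rows:
    - [0,0,-0.5,0,4]
    - [0,0,-1.5,0,4]
    - [0,0,-1.5,0,4]
    - [0,0,-2.5,0,4]
    - [0,0,-3,0,4]
    - [0,0,-3,0,4]
    - [0,0,-2,0,4]
    - [0,0,-1,0,4]

```text
time_s: 4.15
tcp_pos: [0.4747, -0.2574, 0.3957]
tcp_rot: [0.001, 0.984, 0.176, 0.001]
wrist_force: [0.5, 0.8, -4.5]
opening: 0.0471
```

```bash
python3 - <<'E'
from h import *
c=cam('wrist','w2.png')
s,R=tcp();print(s['time_s'],s['tcp_pos'],R.round(3),s['wrist_force'],s['opening'])
E
```

```text
4.2 [ 0.47485753 -0.25746531  0.39625852] [[ 0.938  0.346  0.002]
 [ 0.346 -0.938 -0.001]
 [ 0.002  0.002 -1.   ]] [ 0.19598831  0.29971295 -3.93693803] 0.046574452288842015
```

View pics/w2.png

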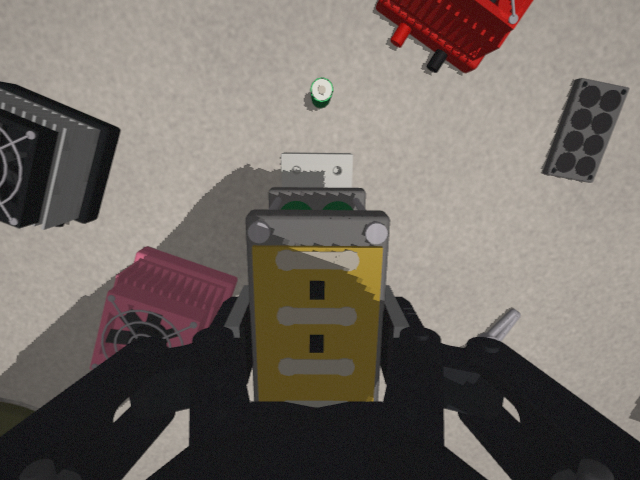

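The pack is held. The wrist view shows the rear caps at (259,233) and (376,233), the upper plate's rear edge at v≈213 from u=247 to 388, and the lower plate's edge at v≈190. I'll work out the pack's pose in the tool frame.

```bash
python3 - <<'E'
from h import *
c=load('wrist'); s,R=tcp(); t=s['tcp_pos']; dz=.1512
f=lambda u,v,z:(R.T@(px2w(c,u,v,z)-t)).round(4)
print('caps',f(259,233,.103+dz),f(376,233,.103+dz))
print('upper edge',f(247,213,.101+dz),f(388,213,.101+dz))
print('lower edge',f(270,190,.042+dz),f(365,190,.042+dz))
# predicted pixels if rigid: pack centre = tool (0,0)
for x,y,z in((.04,.019,.103),(.045,.024,.101),(.045,.024,.042)):
  print([w2px(c,t+R@np.array([x,k*y,t[2]-(z+dz)])).round(1) for k in(-1,1)])
# case target
cx,ca=np.array([.5098,.1973]),-1.32
yaw=np.degrees(np.arctan2(R[1,0],R[0,0])); d=R.T@np.append(cx-t[:2],0)
print('yaw',yaw,'turn',yaw-ca,'shift',d)
E
```

```text
caps [ 0.039  -0.0195  0.1421] [0.039  0.0183 0.1422]
upper edge [ 0.0451 -0.0235  0.1441] [0.0452 0.0222 0.1442]
lower edge [ 0.044  -0.0234  0.2031] [0.0441 0.0226 0.2032]
[array([260.5, 229.9]), array([378.3, 230.1])]
[array([245.4, 213.4]), array([393.4, 213.6])]
[array([268.8, 187.9]), array([368. , 188.1])]
yaw 20.257314483038908 turn 21.577314483038908 shift [ 0.19023734 -0.41453827 -0.00049362]
```

move_arm:
  rows:
    - [0.8,-1.7,0,0,4]
    - [1.6,-3.45,0,0,4]
    - [1.6,-3.45,0,0,4]
    - [1.6,-3.45,0,0,4]
    - [1.6,-3.45,0,0,4]
    - [1.6,-3.45,0,0,4]
    - [1.6,-3.45,0,0,4]
    - [1.6,-3.45,0,0,4]

```text
time_s: 5.2
tcp_pos: [0.4968, 0.0287, 0.3926]
tcp_rot: [-0.0, 0.984, 0.176, -0.001]
wrist_force: [1.4, -0.8, -3.8]
opening: 0.0465
```

move_arm:
  rows:
    - [1.6,-3.45,0,0,4]
    - [1.6,-3.45,0,0,4]
    - [1.6,-3.45,0,0,4]
    - [1.6,-3.45,0,0,4]
    - [0.62,-1.8,0,0,4]
    - [0,0,0,7,4]
    - [0,0,0,7.3,4]
    - [0,0,0,7.3,4]

```text
time_s: 6.2
tcp_pos: [0.5346, 0.0834, 0.3923]
tcp_rot: [-0.044, 0.997, 0.064, -0.011]
wrist_force: [0.4, -0.4, -5.6]
opening: 0.047
```

move_arm:
  rows:
    - [0,0,2,0,4]
    - [0,0,2,0,4]
    - [0,0,1,0,4]
    - [0,0,0,0,4]
    - [0,0,0,0,4]

```text
time_s: 6.82
tcp_pos: [0.5344, 0.0864, 0.3439]
tcp_rot: [-0.044, 0.997, 0.067, -0.01]
wrist_force: [0.8, -0.2, -3.8]
opening: 0.0471
```

```bash
python3 - <<'E'
from h import *
c=cam('wrist','w3.png');cam('side','s3.png');cam('top','t3.png')
s,R=tcp();t=s['tcp_pos'];print(s['time_s'],t,R.round(4),s['wrist_force'],s['opening'])
d=R.T@np.append(np.array([.5098,.1973])-t[:2],0);print(d,np.degrees(np.arctan2(R[1,0],R[0,0])))
E
```

```text
6.975 [0.53451813 0.08637368 0.34405066] [[ 0.9908  0.133  -0.0246]
 [ 0.1346 -0.987   0.0872]
 [-0.0127 -0.0897 -0.9959]] [-0.12628123  0.2264176  -3.50455346] 0.04695206097673103
[-0.00955573 -0.11277664  0.01028361] 7.738532959408541
```

View pics/w3.png

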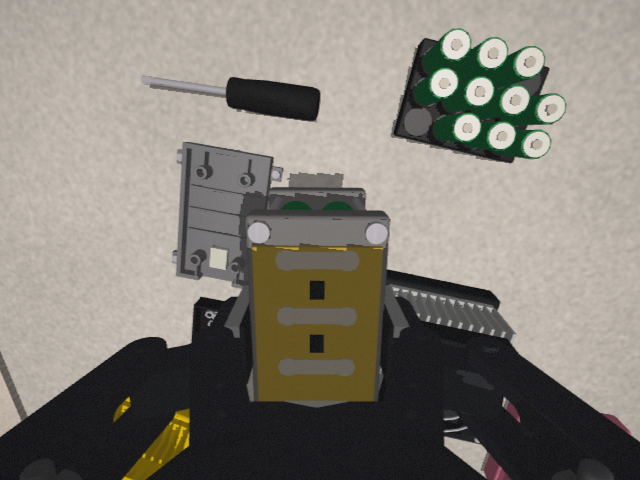

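View pics/s3.png

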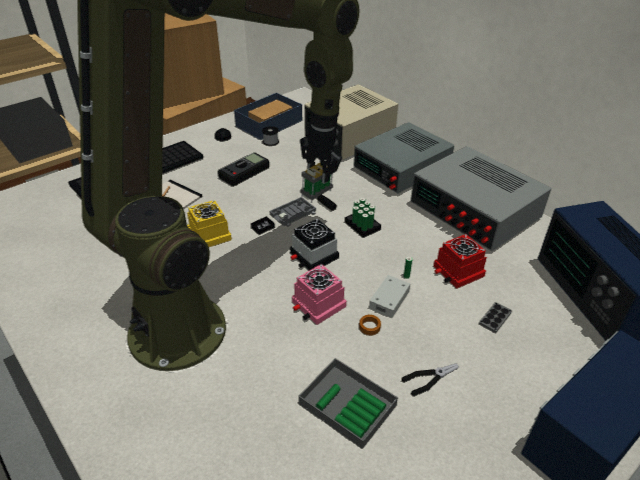

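The wrist view shows the case at about (225,210), still left of the pack. The arm stopped short at y=0.086 and tilted by 5°, so I'll check for a joint limit.

```bash
python3 - <<'E'
from h import *
s,R=tcp();print(s['qpos'].round(3),s['joint_torque'].round(2))
print(np.arctan2(s['tcp_pos'][1],s['tcp_pos'][0]))
E
```

```text
[ 0.134  0.244 -0.283  1.057  0.09   3.141] [ -0.   -50.09  34.     0.18   0.5    0.  ]
0.16020681067804876
```

Joint 6 is at its limit (3.141), because j6 = j1 − yaw + π. Over the case with this grasp it would need 3.53, so I have to regrip the pack with the hand turned half round. First I'll back off, turn the hand back and see whether the tilt goes away.

move_arm:
  rows:
    - [0,0,-2,0,4]
    - [0,0,-2,0,4]
    - [0,0,-1,0,4]
    - [0,0,0,-6,4]
    - [0,0,0,-6.6,4]
    - [0,0,0,0,4]
    - [0,0,0,0,4]

```text
time_s: 7.85
tcp_pos: [0.5355, 0.0819, 0.3929]
tcp_rot: [-0.045, 0.984, 0.175, -0.005]
wrist_force: [-1.0, -1.0, -4.5]
opening: 0.0473
```

```bash
python3 - <<'E'
from h import *
s,R=tcp();print(s['time_s'],s['tcp_pos'],R.round(4),s['qpos'].round(3))
d=R.T@(np.array([.4752,-.2576,.396])-s['tcp_pos']);print(d,np.degrees(np.arctan2(R[1,0],R[0,0])))
E
```

```text
7.85 [0.53547111 0.08188689 0.39294741] [[ 0.9386  0.3439 -0.0261]
 [ 0.3448 -0.9346  0.0871]
 [ 0.0055 -0.0907 -0.9959]] [ 0.126  0.217 -0.202  1.167  0.09   2.914]
[-0.17362271  0.29628707 -0.03102261] 20.171925491382886
```

The tilt stays in the commanded pose. However, −2.75 is the same wrist angle as 3.53 and lies inside the range, so no regrip is needed. I'll unwind joint 6 the other way, up high, and use its lower limit to undo the 5° lean, mirroring how it arose.

move_arm:
  rows:
    - [0,0,0,-6,4]
    - [0,0,0,-10.6,4]
    - [0,0,0,-10.6,4]
    - [0,0,0,-10.6,4]
    - [0,0,0,-10.6,4]
    - [0,0,0,-10.6,4]
    - [0,0,0,-10.6,4]
    - [0,0,0,-10.6,4]

```text
time_s: 8.85
tcp_pos: [0.5355, 0.0819, 0.393]
tcp_rot: [-0.038, 0.637, 0.769, 0.025]
wrist_force: [-0.2, 1.1, -4.5]
opening: 0.0469
```

move_arm:
  rows:
    - [0,0,0,-10.6,4]
    - [0,0,0,-10.6,4]
    - [0,0,0,-10.6,4]
    - [0,0,0,-10.6,4]
    - [0,0,0,-10.6,4]
    - [0,0,0,-10.6,4]
    - [0,0,0,-10.6,4]
    - [0,0,0,-10.6,4]

```text
time_s: 9.85
tcp_pos: [0.5355, 0.0819, 0.393]
tcp_rot: [-0.011, -0.048, 0.998, 0.044]
wrist_force: [1.1, -0.2, -4.1]
opening: 0.0471
```

move_arm:
  rows:
    - [0,0,0,-10.6,4]
    - [0,0,0,-10.6,4]
    - [0,0,0,-10.6,4]
    - [0,0,0,-10.6,4]
    - [0,0,0,-10.6,4]
    - [0,0,0,-10.6,4]
    - [0,0,0,-10.6,4]
    - [0,0,0,-10.6,4]

```text
time_s: 10.85
tcp_pos: [0.5355, 0.0819, 0.393]
tcp_rot: [-0.022, 0.709, -0.704, -0.04]
wrist_force: [-0.3, 0.9, -4.2]
opening: 0.0467
```

move_arm:
  rows:
    - [0,0,0,-10.6,4]
    - [0,0,0,-10.6,4]
    - [0,0,0,-10.6,4]
    - [0,0,0,-10.6,4]
    - [0,0,0,-10.6,4]
    - [0,0,0,-10.6,4]
    - [0,0,0,-8,4]
    - [0,0,0,0,4]

```text
time_s: 11.85
tcp_pos: [0.5355, 0.0819, 0.393]
tcp_rot: [-0.041, 0.986, -0.16, -0.02]
wrist_force: [-0.2, 0.4, -4.7]
opening: 0.0469
```

```bash
python3 - <<'E'
from h import *
s,R=tcp();print(s['time_s'],s['tcp_pos'],R.round(4),s['qpos'].round(3),s['opening'],s['wrist_force'])
print(np.degrees(np.arctan2(R[1,0],R[0,0])))
E
```

```text
11.85 [0.5355007  0.08187802 0.3929847 ] [[ 0.9479 -0.3175 -0.026 ]
 [-0.3143 -0.9453  0.087 ]
 [-0.0523 -0.0743 -0.9959]] [ 0.126  0.217 -0.202  1.167  0.09  -2.694] 0.04694494197363502 [-0.20070817  0.39976163 -4.69028462]
-18.344032916952827
```

move_arm:
  rows:
    - [0,0,0,-8.5,4]
    - [0,0,0,-8.5,4]
    - [0,0,0,-8,4]
    - [0,0,0,-5,4]
    - [0,0,0,0,4]

```text
time_s: 12.48
tcp_pos: [0.5308, 0.106, 0.3933]
tcp_rot: [-0.036, 0.996, 0.086, -0.007]
wrist_force: [-0.2, -0.6, -4.6]
opening: 0.0471
```

```bash
python3 - <<'E'
from h import *
s,R=tcp();print(s['time_s'],s['tcp_pos'],R.round(4),s['qpos'].round(3),s['opening'],s['wrist_force'])
print(np.degrees(np.arctan2(R[1,0],R[0,0])))
E
```

```text
12.475 [0.53081022 0.10595282 0.39330429] [[ 0.9853  0.1698 -0.0205]
 [ 0.1708 -0.9828  0.0703]
 [-0.0082 -0.0727 -0.9973]] [ 0.176  0.212 -0.207  1.16   0.073 -3.137] 0.047146798419756185 [-0.15837688 -0.55685633 -4.63785187]
9.837359062070112
```

move_arm:
  rows:
    - [0,0,0,-5,4]
    - [0,0,0,-5,4]
    - [0,0,0,-5,4]
    - [0,0,0,-3,4]
    - [0,0,0,0,4]

```text
time_s: 13.1
tcp_pos: [0.5033, 0.1936, 0.3937]
tcp_rot: [-0.001, 0.983, 0.181, 0.002]
wrist_force: [0.3, 0.7, -4.2]
opening: 0.0469
```

```bash
python3 - <<'E'
from h import *
s,R=tcp();print(s['time_s'],s['tcp_pos'],R.round(4),s['qpos'].round(3),s['opening'],s['wrist_force'])
print(np.degrees(np.arctan2(R[1,0],R[0,0])))
E
```

```text
13.1 [0.50331738 0.19361968 0.39365962] [[ 0.9342  0.3567  0.0044]
 [ 0.3567 -0.9342  0.0035]
 [ 0.0053 -0.0017 -1.    ]] [ 3.670e-01  2.010e-01 -2.190e-01  1.145e+00  2.000e-03 -3.140e+00] 0.04692554711641293 [ 0.33379067  0.72009656 -4.23467055]
20.895035137266593
```

The tilt is down to 0.3° and the arm is almost over the case. Now I'll turn to the case's yaw and descend part way.

move_arm:
  rows:
    - [0,0,0,7.4,4]
    - [0,0,0,7.4,4]
    - [0,0,0,7.4,4]
    - [0.55,-0.3,2,0,4]
    - [0,0,3,0,4]
    - [0,0,3,0,4]
    - [0,0,1.3,0,4]
    - [0,0,0,0,4]

```text
time_s: 14.1
tcp_pos: [0.5095, 0.1957, 0.3002]
tcp_rot: [-0.001, 1.0, -0.012, 0.001]
wrist_force: [0.6, -0.2, -4.0]
opening: 0.0472
```

```bash
python3 - <<'E'
from h import *
c=cam('wrist');t=cam('top');sd=cam('side')
s,R=tcp();print(s['time_s'],s['tcp_pos'],R.round(4),s['qpos'].round(3),s['opening'],s['wrist_force'])
print(np.degrees(np.arctan2(R[1,0],R[0,0])))
print(w2px(sd,[.51,.197,.05]),w2px(t,[.51,.197,.02]))
w=c['img'][100:400,120:520,::-1]
o=np.zeros((600,800,3),np.uint8)
o[:300,:400]=w
u,v=w2px(sd,[.51,.197,.07]).astype(int); o[:300,400:]=cv2.resize(sd['img'][v-37:v+38,u-50:u+50,::-1],(400,300),interpolation=cv2.INTER_CUBIC)
o[300:,:400]=cv2.resize(t['img'][190:265,190:290,::-1],(400,300),interpolation=cv2.INTER_CUBIC); print(u,v)
cv2.imwrite('pics/m4.png',o)
E
```

```text
14.25 [0.51028749 0.1964058  0.30206517] [[ 0.9997 -0.0233  0.0065]
 [-0.0233 -0.9997  0.0044]
 [ 0.0064 -0.0046 -1.    ]] [ 3.670e-01  2.740e-01 -3.430e-01  9.460e-01  2.000e-03 -2.751e+00] 0.04698721086272113 [ 0.71313621  0.31062138 -4.65154815]
-1.3357429388330382
[292.53891998 200.64396035] [240.40491382 226.09468852]
292 195
```

View pics/m4.png

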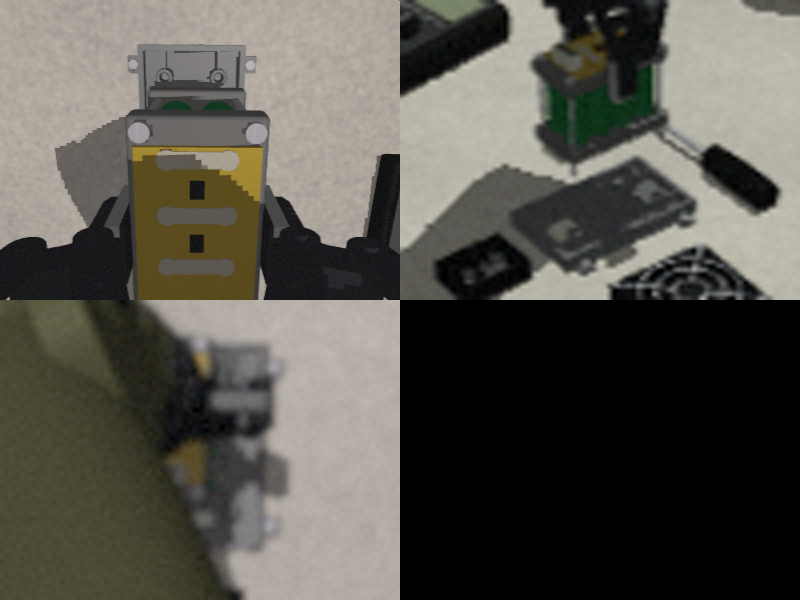

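The wrist camera shows the case's rear wall and rear bosses at crop (163,76) and (219,76). I'll enlarge that part.

```bash
python3 - <<'E'
from h import *
c=load('wrist')
cv2.imwrite('pics/m5.png',cv2.resize(c['img'][135:255,237:387,::-1],(750,600),interpolation=cv2.INTER_CUBIC))
E
```

```text
(no output)
```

View pics/m5.png

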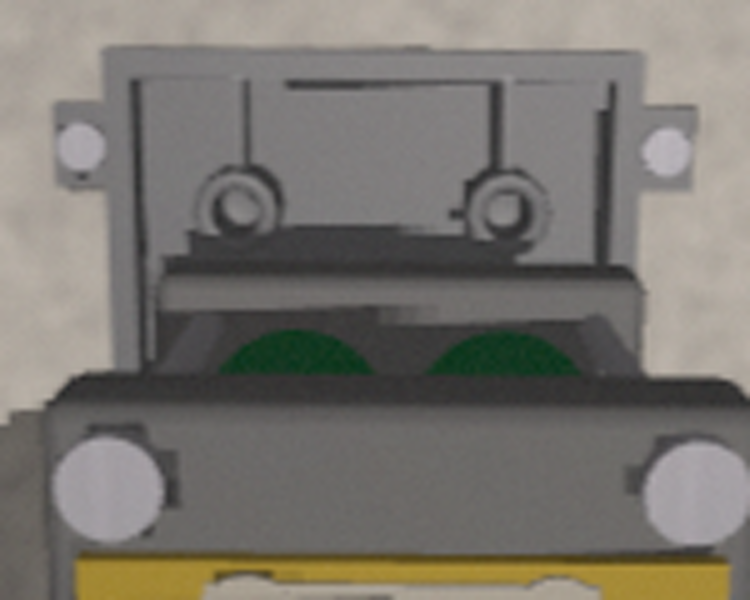

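```bash
python3 - <<'E'
from h import *
c=load('wrist'); s,R=tcp(); t=s['tcp_pos'];R2=R.copy()
yaw=np.arctan2(R[1,0],R[0,0]);A=np.array([[np.cos(yaw),-np.sin(yaw)],[np.sin(yaw),np.cos(yaw)]])
def f(x,y,z):
    p=px2w(c,237+x/5-.4,135+y/5-.4,z); return p[:2], A.T@(p[:2]-t[:2])
dz=t[2]-.245; print('t',t)
for n,x,y,z in(('holeL',239,208,.02),('holeR',508,210,.02),('wallL',105,48,.014),('wallR',641,53,.014),('capL',109,489,.103+dz),('capR',698,493,.103+dz),('upL',48,390,.101+dz),('upR',750,392,.101+dz),('lowL',165,262,.042+dz),('lowR',638,268,.042+dz)):
    w,q=f(x,y,z); print(n,w.round(4),'yaw-frame rel tcp',q.round(4))
E
```

```text
t [0.51028749 0.1964058  0.30206517]
holeL [0.5531 0.2181] yaw-frame rel tcp [0.0423 0.0227]
holeR [0.552  0.1806] yaw-frame rel tcp [ 0.0421 -0.0148]
wallL [0.575  0.2363] yaw-frame rel tcp [0.0637 0.0414]
wallR [0.5726 0.1616] yaw-frame rel tcp [ 0.0631 -0.0333]
capL [0.5497 0.2141] yaw-frame rel tcp [0.039  0.0186]
capR [0.5486 0.1765] yaw-frame rel tcp [ 0.0388 -0.019 ]
upL [0.5558 0.2179] yaw-frame rel tcp [0.045  0.0226]
upR [0.5547 0.173 ] yaw-frame rel tcp [ 0.045  -0.0224]
lowL [0.5562 0.218 ] yaw-frame rel tcp [0.0454 0.0227]
lowR [0.5546 0.1726] yaw-frame rel tcp [ 0.0448 -0.0228]
```

```bash
python3 - <<'E'
from h import *
c=load('wrist'); s,R=tcp(); t=s['tcp_pos']
H=np.eye(4);H[:3,:3]=R;H[:3,3]=t; X=np.linalg.inv(H)@c['T']; print(X.round(4))
R3=np.array([[0.9908,.133,-.0246],[.1346,-.987,.0872],[-.0127,-.0897,-.9959]]);H[:3,:3]=R3;H[:3,3]=[.53451813,.08637368,.34405066]
c3=dict(c);c3['T']=H@X
i=cv2.imread('pics/w3.png'); cv2.imwrite('pics/m6.png',np.hstack([cv2.resize(i[135:285,165:285],(480,600),interpolation=cv2.INTER_CUBIC),cv2.resize(load('side')['img'][170:230,265:295,::-1],(300,600),interpolation=cv2.INTER_CUBIC)]))
np.savez('cam_w3',**c3)
t3=load('top'); 
E
```

```text
[[ 1.000e-03  9.602e-01  2.792e-01  6.800e-02]
 [ 1.000e+00 -5.000e-04 -1.800e-03  3.000e-04]
 [-1.600e-03  2.792e-01 -9.602e-01  3.280e-02]
 [ 0.000e+00  0.000e+00  0.000e+00  1.000e+00]]
```

View pics/m6.png

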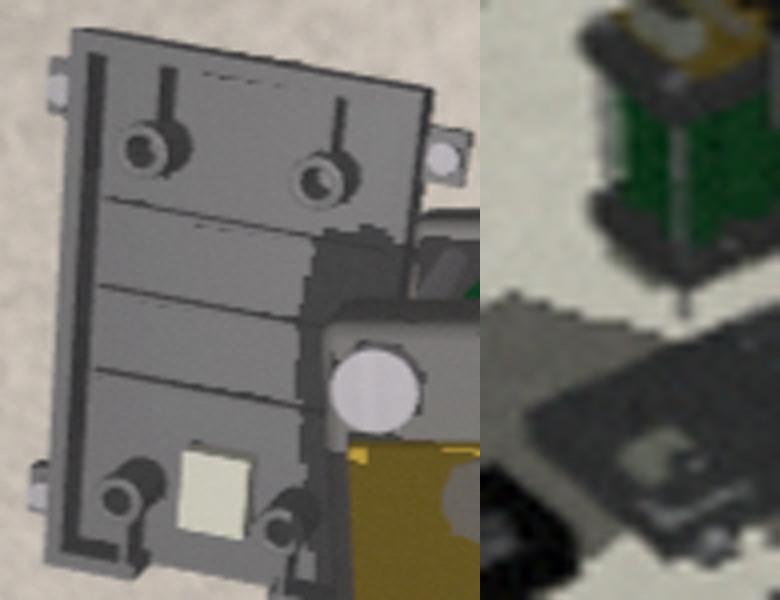

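```bash
python3 - <<'E'
from h import *
c=load('w3'); s,R=tcp(); t=s['tcp_pos']
P=[px2w(c,165+x/4-.4,135+y/4-.4,.02) for x,y in((146,150),(322,181),(283,528),(122,497))]
print('case from w3',fit(P,M4))
t3=load('top')
sd=load('side'); fr=t+R@np.array([-.04,.019,.2390]); print('stud FR pred',fr,w2px(sd,fr),'seen (285,201.3)')
for n,p,a in(('top',(.5098,.1973),-1.32),('m5',(.5124,.2003),-1.6)):
    a=np.radians(a);q=np.array(p)+np.array([[np.cos(a),-np.sin(a)],[np.sin(a),np.cos(a)]])@[-.04,-.019]
    print(n,w2px(sd,[*q,.02]), 'corner',w2px(sd,[*(np.array(p)+np.array([[np.cos(a),-np.sin(a)],[np.sin(a),np.cos(a)]])@[-.062,.038]),.014]))
E
```

```text
case from w3 (array([0.51161635, 0.19728481]), np.float64(-1.9661195452132747), np.float64(0.9859818430714657))
stud FR pred [0.47141485 0.17940318 0.06272895] [285.86838679 204.65973646] seen (285,201.3)
top [285.82259814 216.27548399] corner [269.24524279 211.66591368]
m5 [285.84107666 215.46348718] corner [269.3482921  210.82514495]
```

```bash
python3 - <<'E'
from h import *
s,R=tcp(); t=s['tcp_pos'];sd=load('side')
for n,x,y,z in(('low bot',-.045,.024,0),('low top',-.045,.024,.012),('up bot',-.045,.024,.059),('up top',-.045,.024,.071),('left low bot',-.045,-.024,0),('left up top',-.045,-.024,.071),('tip',-.04,.019,-.012)):
    p=w2px(sd,t+R@np.array([x,y,.215+.012-z])); print(n,p.round(1),'crop',((p-[265,170]+.45)*10+[480,0]).round(0))
E
```

```text
low bot [285.4 202.8] crop [688. 333.]
low top [285.2 199.6] crop [687. 300.]
up bot [284.6 186.5] crop [681. 169.]
up top [284.5 183. ] crop [679. 135.]
left low bot [276.  195.4] crop [595. 258.]
left up top [274.9 175.7] crop [583.  62.]
tip [285.9 204.7] crop [693. 351.]
```

The side view agrees with the model: I see the stud tip at (285,201.3), and it fits tips at z≈0.075. The case centre comes out at (0.5098,0.1973) from the top camera, (0.5116,0.1973) from the oblique wrist view and (0.5124,0.2003) from overhead. I'll take a middle value, descend, and compare again where there's less parallax.

move_arm:
  rows:
    - [0.12,-0.2,0,0,4]
    - [0,0,0.8,0,4]
    - [0,0,1,0,4]
    - [0,0,1,0,4]
    - [0,0,0.7,0,4]
    - [0,0,0.3,0,4]
    - [0,0,0,0,4]
    - [0,0,0,0,4]

```text
time_s: 15.25
tcp_pos: [0.5112, 0.1985, 0.2631]
tcp_rot: [-0.002, 1.0, -0.011, 0.003]
wrist_force: [-0.0, -0.5, -4.1]
opening: 0.0471
```

```bash
python3 - <<'E'
from h import *
c=cam('wrist');sd=cam('side')
s,R=tcp();print(s['time_s'],s['tcp_pos'],R.round(4),s['opening'],s['wrist_force'])
print(np.degrees(np.arctan2(R[1,0],R[0,0])))
a=cv2.resize(c['img'][145:255,242:387,::-1],(580,440),interpolation=cv2.INTER_CUBIC)
b=cv2.resize(sd['img'][180:235,265:292,::-1],(216,440),interpolation=cv2.INTER_CUBIC)
cv2.imwrite('pics/m7.png',np.hstack([a,b]))
E
```

```text
15.35 [0.51114634 0.19855189 0.26310953] [[ 0.9997 -0.0227  0.0052]
 [-0.0228 -0.9997  0.004 ]
 [ 0.0051 -0.0041 -1.    ]] 0.04706338779250864 [-0.14153194  0.35126335 -4.53847428]
-1.3043805402332456
```

View pics/m7.png

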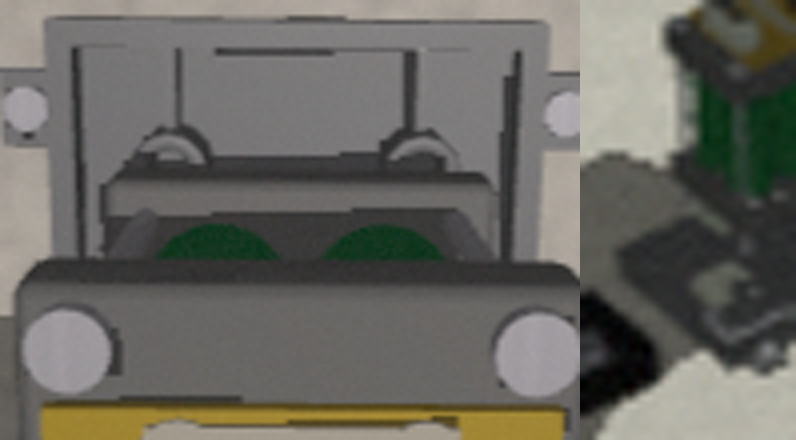

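```bash
python3 - <<'E'
from h import *
c=load('wrist'); s,R=tcp(); t=s['tcp_pos']
yaw=np.arctan2(R[1,0],R[0,0]);A=np.array([[np.cos(yaw),-np.sin(yaw)],[np.sin(yaw),np.cos(yaw)]])
dz=t[2]-.245
for n,x,y,z in(('wallL',45,18,.014),('wallR',550,22,.014),('bossL outer',173,128,.02),('bossR outer',421,129,.02),('lowL',104,178,.042+dz),('lowR',491,180,.042+dz),('capL',68,350,.103+dz),('capR',537,352,.103+dz),('upL',16,275,.101+dz),('upR',582,275,.101+dz)):
    p=px2w(c,242+x/4-.4,145+y/4-.4,z)
    print(n,(A.T@(p[:2]-t[:2])).round(4))
print(w2px(load('side'),t+R@np.array([-.04,.019,.227])))
E
```

```text
wallL [0.0629 0.0393]
wallR [ 0.0624 -0.0362]
bossL outer [0.0472 0.02  ]
bossR outer [ 0.0472 -0.0168]
lowL [0.0453 0.0249]
lowR [ 0.0452 -0.0222]
capL [0.0397 0.0197]
capR [ 0.0396 -0.0184]
upL [0.0455 0.0241]
upR [ 0.0456 -0.0221]
[285.88625793 211.47043539]
```

Pack and case now agree within about 1 mm. The case centre is (+0.6, +1.5) mm from the TCP and the pack centre (+0.2, +1.0) mm. The tips are about 16 mm above the bosses, so I'll lower 5 mm and settle.

move_arm:
  rows:
    - [0.05,-0.04,0.2,0,4]
    - [0,0,0.2,0,4]
    - [0,0,0.1,0,4]
    - [0,0,0,0,4]
    - [0,0,0,0,4]
    - [0,0,0,0,4]
    - [0,0,0,0,4]
    - [0,0,0,0,4]

```text
time_s: 16.35
tcp_pos: [0.5115, 0.1989, 0.2578]
tcp_rot: [-0.002, 1.0, -0.011, 0.002]
wrist_force: [-0.1, 1.1, -5.3]
opening: 0.047
```

```bash
python3 - <<'E'
from h import *
c=cam('wrist')
s,R=tcp();t=s['tcp_pos'];print(s['time_s'],t,R.round(4),s['opening'],s['wrist_force'],abs(s['joint_velocities']).max())
sd=cam('side');w=c['img'][145:255,242:387,::-1]
cv2.imwrite('pics/m8.png',np.hstack([cv2.resize(w,(580,440),interpolation=cv2.INTER_CUBIC),cv2.resize(sd['img'][180:235,265:292,::-1],(216,440),interpolation=cv2.INTER_CUBIC)]))
E
```

```text
16.4 [0.51150216 0.19887816 0.2577615 ] [[ 0.9997 -0.0228  0.0045]
 [-0.0228 -0.9997  0.0037]
 [ 0.0044 -0.0038 -1.    ]] 0.046821148379100064 [-0.96848938 -0.23048556 -3.90136493] 0.002385628914314683
```

View pics/m8.png

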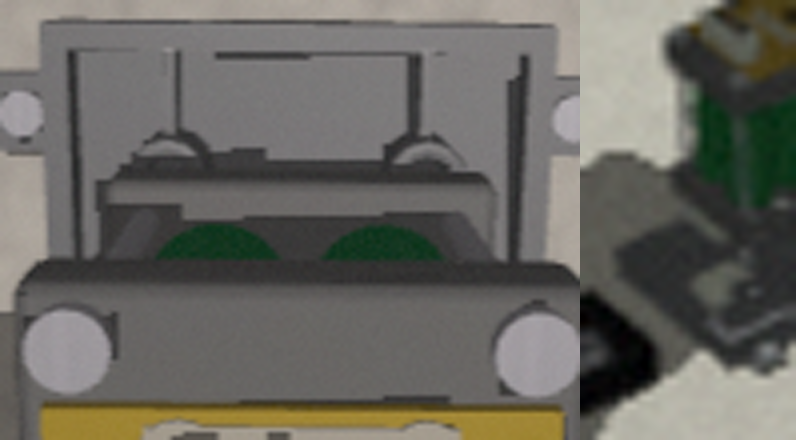

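The walls (42 to 556) and the lower plate (105 to 492) are centred on each other at about 298. The tips are about 11 mm above the bosses and the arm is still, so I'm handing in.

```bash
python3 -c "
from station import r
r.job_done();s=r.observe();print(s['time_s'],s['tcp_pos'],s['opening'],s['wrist_force'])"
```

```text
the job is handed in; nothing more can be done
the job is handed in; nothing more can be done
```

I handed the job in at about 16.4 s, with the gripper holding the pack still and level over the lower case. The header is at the notched end. No verdict was reported, and the hand-in closed the robot before I could read its state again.

- **Crossing:** I lifted the pack straight out of the stand and carried it across with the stud tips about 165 mm above the bench.
- **What went wrong:** On the first approach joint 6 reached its upper limit. That stopped the arm short of the case and tilted the pack about 5°. While still high, I turned the wrist the long way round and used the joint's lower limit to take the tilt out, leaving about 0.3°. No regrip was needed.
- **Final checks:**
  - **Alignment:** pack and case centres agreed within about 1 mm in the last close wrist view, and yaw within about 0.5°.
  - **Height:** the stud tips are about 11 mm above the bosses, worked out from the tool height.
  - **Grip:** the finger opening was 47 mm, and the wrist carried about 4–5 N, the pack's weight.
  - **Stillness:** joint speeds were below 0.003 rad/s.
- **Disagreement:** three camera estimates of the case centre differed by up to 3 mm. I relied on the closest view, which showed pack and case together.
- **Not checked:** I saw no sign of contact with the load, rack or case, but I did not re-measure the bystanders' positions at the end.

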